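Close a specimen clamp with its slotted cam screw

TASK

Take the flat-blade driver out of the tool stand, seat its blade in the slot of the clamp fixture's screw, and turn the screw clockwise until it is fully home and the jaw is closed, keeping the blade down in the slot for the whole turn. Feel your way in and turn gently: do not force the blade against the screw head or lean on the screw's stop. Then put the driver back upright in its empty hole in the stand, let go, and leave everything else where it is.

Things in the scene. Friction and masses are not known exactly. Their poses are not given: they have to be found in the camera images.
- driver: Flat-blade driver, 140 mm long, about 180 g, standing upright in a hole of the stand. Origin at the centre of the blade's tip edge, z up the shaft to the handle. Blade 3 mm thick (x), 18 mm wide (y), 14 mm tall, square edges. Shaft 10 mm round to z = 60 mm, then a round guard 40 mm across to z = 66 mm, which rests on the stand. Centre of mass near z = 90 mm.
- driver_handle (a point): Middle of the driver's black handle, 105 mm above the blade tip, axes as the driver's. The handle is a rounded rectangular bar, 24 mm along x, 32 mm along y (the blade's width), from 66 to 140 mm above the tip.
- stand: Wooden tool stand, fixed, 70 mm (x) by 160 mm (y), 75 mm high; origin at the centre of its underside. Two square holes 23 mm wide, 68 mm deep, with 3 mm chamfered mouths, at y = -45 and +45 mm: one holds the driver, the other a punch. A driver fully down has its tip 15 mm above the table, its guard on the stand, and is free to stand at any yaw.
- stand_hole0 (a point): Centre of the mouth of the stand's hole at its y = -45 mm, at the top face, 75 mm above the table.
- stand_hole1 (a point): Centre of the mouth of the stand's hole at its y = +45 mm, at the top face, 75 mm above the table.
- fixture: Steel clamp fixture, fixed, base 150 mm (x) by 104 mm (y); origin at the centre of its underside. Low fence at its -x end; then a half-pipe specimen lying along y and a sliding aluminium jaw; at its +x end a steel block, top 50 mm above the table, with the slotted screw upright on it, nominally at x = 43 mm, y = 0.
- screw_nominal (a point): Nominal centre of the slot's floor, 54 mm above the table, axes as the fixture's. The screw's block is bolted on through long holes: the real centre lies anywhere up to 8 mm from here along the fixture's y, either way (not measured), exact in x and z. Screw head: disc 28 mm across, top 60 mm above the table. Slot: right across it, 4.6 mm wide, 6 mm deep, sharp edges.
- screw (a joint): Angle of the screw, rad, growing clockwise seen from above. Starts between 0.15 and 0.5; hard stop at 1.57, where it is fully home and the jaw closed. At 0 the slot lies along the fixture's x, at 1.57 along its y. Drags with about 0.07 N m, stays where it is left, neither rises nor sinks; moves the jaw 4 mm per rad.
- specimen: Half-pipe steel specimen, 44 mm wide, 70 mm long, 22 mm high, loose in the fixture between fence and jaw. The jaw may push it a few mm; otherwise leave it.
- punch: Pin punch with a thin round black handle (20 mm across, 126 mm long overall) in the stand's other hole. A bystander: leave it there.
- block_a: Round steel hardness reference block, 60 mm across, 15 mm high, on the table between fixture and stand. A bystander: leave it there.
- vblock: Dark steel V-block, 60 by 50 mm, about 45 mm high, on the table beyond the fixture and stand, near the middle. A bystander: leave it there.
- wrench: Steel wrench lying on the table at the left. A bystander: leave it there.
- offcut: Half-pipe offcut, 110 mm long, lying on the table at the right. A bystander: leave it there.
- indenter: Small turned steel indenter holder, 45 mm high, standing at the right. A bystander: leave it there.
- block_b: Round steel reference block, 64 mm across, 12 mm high, at the far right. A bystander: leave it there.
Mind the look-alikes: they are no part of the job. What is shaped like the driver but blue is not meant.

How it is judged:
On the way, in this order (a step that is already met when the one before it is completed fails the run):
1. the blade is seated in the slot, within 2.5 mm of its floor, before the screw is turned (height (world z) of driver between 0.052 and 0.0565 m and horizontal distance between driver and screw_nominal below 0.013 m and value of joint screw below 0.75 rad), for 0.4 s.
2. the screw is turned home with the blade still in the slot (height (world z) of driver between 0.052 and 0.058 m and horizontal distance between driver and screw_nominal below 0.014 m and value of joint screw above 1.5 rad), for 0.1 s.
At the end, for the whole second after the job is handed in: The screw is home (angle above 1.48 rad), and the driver stands upright (within 0.1 rad), at rest and fully down in a hole of the stand (tip within 12 mm of the hole's centre and below 20 mm over the table) (value of joint screw above 1.48 rad and (horizontal distance between driver and stand_hole0 below 0.012 m or horizontal distance between driver and stand_hole1 below 0.012 m) and height (world z) of driver below 0.02 m and angle between driver's own z axis and vertical below 0.1 rad and linear speed of driver below 0.02 m/s); the robot touches nothing.
It fails at once if the screw is turned onward (past 0.75 rad) while the blade is out of its slot (tip more than 4.5 mm above the slot floor, or more than 16 mm from the screw's nominal place) (velocity of joint screw above 0.2 rad/s and value of joint screw above 0.75 rad and not (height (world z) of driver between 0.052 and 0.0585 m and horizontal distance between driver and screw_nominal below 0.016 m)).
It fails at once if the driver bears on the screw or fixture with more than 50 N (contact force between driver and fixture above 50 N).
It fails at once if the fingers or arm touch the fixture or screw with more than 3 N (contact force between any of the fingers, the arm and fixture above 3 N).
It fails at once if the specimen moves by more than 15 mm (distance of specimen from where it was at the start of the episode above 0.015 m).
It fails at once if a bystander is moved by more than 25 mm (distance of any of punch, block_a, vblock, wrench, offcut, indenter, block_b from where it was at the start of the episode above 0.025 m).
It also fails if it takes over 72 s, if anything falls off the work surface, if the arm or the gripper's body presses on something with over 40 N, if the wrist force passes 120 N, or if a joint passes its speed limit or range.

ROBOT

A 6-joint arm with a two-finger parallel gripper is mounted at the origin on the work surface. World frame = base frame: x ahead of the robot, y to its left, z up, the work surface at z = 0. Lengths are in m, angles in rad, forces in N, time in s.
With the tool pointing down it reaches from about 0.375 to 0.9 m from the base axis. Payload 3.1 kg.
Tool frame: the origin (TCP) lies midway between the tips of the shut fingers; the grasp point (between the pads) lies 19 mm behind it (robot.grip_depth is the distance from the TCP to the grasp point, in m); z points along the fingers, y is the direction in which the jaws open and shut (so a half turn about z gives the same grasp; the last joint's range is limited). The gripper opens to 87 mm and grips with 3 to 60 N. Pads are 19 mm wide; open, the fingers measure 117 mm over their backs; the gripper's body (75 mm by 190 mm) begins 51 mm behind the grasp point.
Start: joints at [-1.526, 0.527, 1.433, -0, 1.181, -0.178], TCP at [0.139, -0.609, 0.223] pointing down, gripper open.
Joint ranges: [-3.08, 3.08], [-0.75, 2.2], [0.22, 2.44], [-1.43, 4.57], [0, 2.65], [-2.85, 2.85]. Speed limits (rad/s): [2.79, 2.79, 3.14, 3.14, 3.14, 3.14].

INTERFACE

Orientations are given as a unit quaternion [x, y, z, w].
In Python, from rig import robot gives the robot as it stands.
- The arm moves only by the tool carry_out, never from a script. Its arguments are lists of equal length, an entry for each row: "dr": the turn, a rotation vector about the world's x, y, z in rad, a list of three; "translation": the shift along the world's x, y, z in cm, a list of three; "grip": the opening, from 0 (shut) to 1 (fully open). A call has 1 to 20 rows; each row is the pose to reach, as a shift and turn from the pose commanded when the call began; what a row does not reach only later rows make up. A row lasts 1/12 s, in which the tool goes at most 41.7 mm and 7.16 degrees, less where a joint would pass 70% of its speed; a pose out of reach is approached as far as the arm can. A call with a gripper value outside its range is refused whole. The fingers move at their own pace and stop on an object; "newtons" is the grip in N (left out, the last holds). Time passes only in rows, so rows that repeat a pose let the fingers close. It gives the time, the measured TCP pose, the force and the opening at its end, in the units of the state.
- robot.get_obs(): the state, without advancing time (a new reading comes with each control period).
- robot.camera(name): name is "scene" or "top" or "wrist"; returns a dict with "color" (400x640x3 uint8, blue, green, red), "camera_matrix" (3x3 intrinsics, pixels), "T" (4x4, takes a point from camera to world coordinates). Camera axes: x right, y down, z forward; pixel columns grow to the right and rows downward; lengths in m; the calibration is good to about 2 mm. The wrist camera is an equidistant fisheye: a pixel r from the principal point sees the ray r / f radians off the axis. A picture is of the moment at which its call begins. There is no depth.
- robot.hand_in(): hands the job in, once; it reports no verdict.
The state is a dict: "time": time; "q": joint angles; "joint_velocities": joint speeds; "joint_torque": joint torques, N m; "position": TCP position; "tool_rot": TCP orientation; "ft_force": force on the tool from outside, world axes, zero at the start; "moment": the same for the moment, N m; "grip_width": finger opening in m.
Only numpy, scipy, OpenCV 4.12 (cv2) and the standard library are available. Lean on these libraries where they do the work, as an engineer would, in place of code of your own. Each camera call takes 0.05 s, during which the arm holds its last target. There are 200 camera calls.

## Working session

There is one attempt and no reset: what is moved stays moved. The work goes in short steps, Python scripts to look and compute and a tool call to move; the robot and the scene stay as the last step left them, time stands still between calls to the robot, and variables do not carry over. Pictures are saved under pics/ and viewed, about 8 in all and at most 12, crops included, and the job is handed in when it is done.

Besides the shell and the picture viewer there is one more tool, called after "Emit:" as name(argument=value, ...) on one line, values as JSON. carry_out: Moves the arm, as the interface text tells. Its arguments: {"type":"object","properties":{"dr":{"type":"array"},"translation":{"type":"array"},"grip":{"type":"array"},"newtons":{"type":"number"}},"required":["dr","translation","grip"]}

```bash
ls; mkdir -p pics; cat > h.py <<'E'
import numpy as np, cv2
from rig import robot
def save(n,f):
    c=robot.camera(n); cv2.imwrite(f,c["color"]); return c
def ray(c,u,v):
    K=c["camera_matrix"];T=np.array(c["T"]);d=np.array([(u-K[0][2])/K[0][0],(v-K[1][2])/K[1][1],1.]);return T[:3,3],T[:3,:3]@d
def onz(c,u,v,z):
    o,d=ray(c,u,v);return o+d*(z-o[2])/d[2]
def proj(c,p):
    T=np.array(c["T"]);q=T[:3,:3].T@(np.array(p)-T[:3,3]);k=np.array(c["camera_matrix"])@q;return k[:2]/k[2]
E
python3 - <<'E'
from h import *
import pickle
o=robot.get_obs();print(o)
d={}
for n in("scene","top"):
    d[n]=save(n,f"pics/{n}0.png");print(n,np.round(d[n]["T"],3).tolist(),np.round(d[n]["camera_matrix"],1).tolist())
pickle.dump(d,open("c0.pkl","wb"))
E
```

```text
pics
{'time': 0.0, 'q': array([-1.52549463e+00,  5.28487286e-01,  1.43387964e+00, -3.25746025e-05,
        1.18140962e+00, -1.78475047e-01]), 'joint_velocities': array([ 0.00056812,  0.00032194,  0.00022761, -0.00039354,  0.00042393,
       -0.00086204]), 'joint_torque': array([ 4.13173202e-04, -4.40045035e+01, -1.76594549e+01,  6.33702613e-02,
        5.84321085e-02, -1.57035120e-04]), 'position': array([ 0.13869742, -0.60866945,  0.22156588]), 'tool_rot': array([ 9.93745739e-01,  1.11661154e-01,  5.76275131e-05, -1.09052988e-03]), 'ft_force': array([-0.23035721,  0.04720648, -0.64354181]), 'moment': array([ 0.03803158, -0.03221966, -0.02425245]), 'grip_width': 0.08656203679306756}
scene [[0.085, 0.66, -0.746, 1.659], [0.996, -0.071, 0.051, -0.07], [-0.02, -0.748, -0.664, 1.068], [0.0, 0.0, 0.0, 1.0]] [[505.0, 0.0, 320.3], [0.0, 505.0, 197.2], [0.0, 0.0, 1.0]]
top [[-0.028, -0.99, 0.139, 0.448], [-0.999, 0.031, 0.015, -0.021], [-0.02, -0.138, -0.99, 1.11], [0.0, 0.0, 0.0, 1.0]] [[362.9, 0.0, 318.9], [0.0, 362.9, 199.8], [0.0, 0.0, 1.0]]
```

View pics/top0.png

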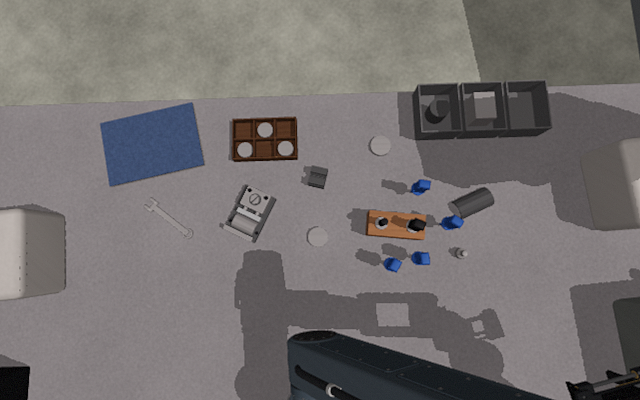

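View pics/scene0.png

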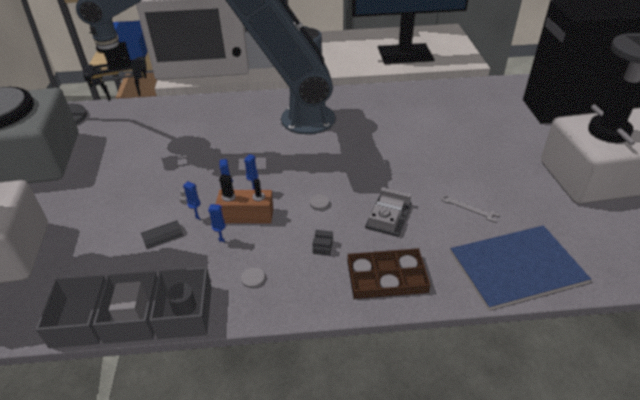

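The top view shows the fixture near (250,212), with its screw around (256,198), and the stand near (396,225). The candidates for the driver are:
- The thick black handle at (416,225) in the stand. This fits the description.
- The thin black one at (382,222) in the stand, which is the punch.
- Blue look-alikes at (421,187), (452,222), (421,258) and (392,265), which are not meant.

I'll confirm with one enlarged crop.

```bash
python3 - <<'E'
from h import *
import pickle
d=pickle.load(open("c0.pkl","rb"))
t=d["top"]["color"];s=d["scene"]["color"]
f=lambda im,x,y,w,h,W,H:cv2.resize(im[y:y+h,x:x+w],(W,H),interpolation=cv2.INTER_CUBIC)
a=np.hstack([f(t,355,170,120,105,400,350),f(t,210,175,75,66,400,350)])
b=np.hstack([f(s,170,145,120,75,400,250),f(s,350,180,80,50,400,250)])
cv2.imwrite("pics/crop1.png",np.vstack([a,b]))
E
```

```text
(no output)
```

View pics/crop1.png

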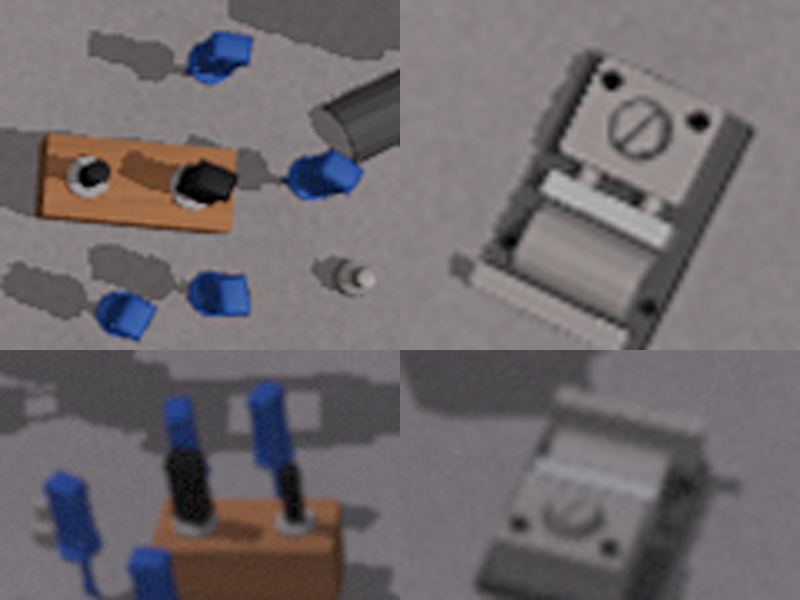

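The crop confirms it: the thick black bar with a steel guard at (416,225), in the stand's right-hand hole, is the driver. The thin black one is the punch. The screw is at about (255,199), with its slot diagonal. Next I'll get coarse positions.

```bash
python3 - <<'E'
from h import *
import pickle
d=pickle.load(open("c0.pkl","rb"))
c=d["top"];im=c["color"];hsv=cv2.cvtColor(im,cv2.COLOR_BGR2HSV)
def big(m,n=6,mi=25):
    k,l,s,ce=cv2.connectedComponentsWithStats(m.astype(np.uint8))
    return [(s[i].tolist(),(l==i)) for i in np.argsort(-s[1:,4])[:n]+1 if s[i,4]>mi]
R=np.zeros(im.shape[:2],bool);R[170:275,355:475]=1
org=(hsv[...,0]<15)&(hsv[...,1]>110)&(hsv[...,2]>110)&R
pts=np.argwhere(org)[:,::-1].astype(np.float32)
w=np.array([onz(c,u,v,.075)[:2] for u,v in pts])
r=cv2.minAreaRect((w*1000).astype(np.float32));print("stand",r)
blu=(hsv[...,0]>95)&(hsv[...,0]<130)&(hsv[...,1]>150)&R
for s,m in big(blu):
    p=np.argwhere(m)[:,::-1];print("blue",s,[onz(c,*p.mean(0),z)[:2].round(3).tolist() for z in(.06,.1,.14)])
blk=(im.max(2)<45)&R
for s,m in big(blk,3):
    p=np.argwhere(m)[:,::-1];print("black",s,p.mean(0),onz(c,*p.mean(0),.12).round(3))
for n,u,v,z in(("screw",255,199.3,.06),("bl",247,185.7,.05),("br",271,197.,.05)):print(n,onz(c,u,v,z).round(4))
w=robot.camera("wrist");print(np.round(w["T"],3).tolist(),w["camera_matrix"])
E
```

```text
stand ((515.7714233398438, -222.47006225585938), (159.8164520263672, 70.2933120727539), 83.13760375976562)
blue [440, 215, 24, 15, 230] [[0.518, -0.384], [0.515, -0.37], [0.512, -0.356]]
blue [411, 180, 19, 15, 197] [[0.624, -0.301], [0.618, -0.291], [0.611, -0.28]]
blue [412, 252, 18, 13, 196] [[0.419, -0.288], [0.42, -0.278], [0.421, -0.268]]
blue [384, 258, 18, 14, 177] [[0.404, -0.206], [0.406, -0.199], [0.408, -0.192]]
black [408, 219, 18, 12, 151] [416.15231788 224.56291391] [ 0.511 -0.267  0.12 ]
black [379, 218, 9, 8, 47] [382.63829787 221.72340426] [ 0.521 -0.177  0.12 ]
screw [0.6022 0.1829 0.06  ]
bl [0.6454 0.2086 0.05  ]
br [0.6091 0.1373 0.05  ]
[[0.222, -0.941, -0.255, 0.208], [-0.975, -0.214, -0.056, -0.593], [-0.002, 0.261, -0.965, 0.384], [0.0, 0.0, 0.0, 1.0]] [[309.70691629   0.         319.27871006]
 [  0.         309.70691629 200.58744953]
 [  0.           0.           1.        ]]
```

Emit:
carry_out(dr=[[0,0,0],[0,0,0],[0,0,0],[0,0,0],[0,0,0],[0,0,0],[0,0,0],[0,0,0],[0,0,0],[0,0,0],[0,0,0],[0,0,0],[0,0,0],[0,0,0],[0,0,0],[0,0,0],[0,0,0]], translation=[[2,2,4],[37.2,34.2,5],[37.2,34.2,5],[37.2,34.2,5],[37.2,34.2,5],[37.2,34.2,5],[37.2,34.2,5],[37.2,34.2,5],[37.2,34.2,5],[37.2,34.2,5],[37.2,34.2,5],[37.2,34.2,5],[37.2,34.2,5],[37.2,34.2,5],[37.2,34.2,5],[37.2,34.2,5],[37.2,34.2,5]], grip=[1,1,1,1,1,1,1,1,1,1,1,1,1,1,1,1,1])

```text
time: 1.57
position: [0.5098, -0.2682, 0.2723]
tool_rot: [0.994, 0.111, -0.0, -0.0]
ft_force: [-0.2, 0.0, -0.5]
grip_width: 0.0868
```

```bash
cat >> h.py <<'E'
from scipy.spatial.transform import Rotation as Rn
def wray(c,u,v):
    K=np.array(c["camera_matrix"]);T=np.array(c["T"]);x=u-K[0,2];y=v-K[1,2];r=np.hypot(x,y);t=r/K[0,0]
    d=np.array([np.sin(t)*x/max(r,1e-9),np.sin(t)*y/max(r,1e-9),np.cos(t)]);return T[:3,3],T[:3,:3]@d
def wz(c,u,v,z):
    o,d=wray(c,u,v);return o+d*(z-o[2])/d[2]
def wproj(c,p):
    K=np.array(c["camera_matrix"]);T=np.array(c["T"]);q=T[:3,:3].T@(np.array(p)-T[:3,3]);s=np.hypot(q[0],q[1]);t=np.arctan2(s,q[2])
    return K[:2,2]+K[0,0]*t*q[:2]/s
def ortho(c,cx,cy,z,half,n):
    "top-down rectified picture of plane z; up=+x, left=+y"
    g=np.linspace(half,-half,n);m=np.zeros((n,n,2),np.float32)
    for i,a in enumerate(g):
        for j,b in enumerate(g): m[i,j]=wproj(c,(cx+a,cy+b,z))
    return cv2.remap(c["color"],m,None,cv2.INTER_LINEAR)
E
python3 - <<'E'
from h import *
import pickle
o=robot.get_obs();print(o["time"],o["position"],Rn.from_quat(o["tool_rot"]).as_matrix().round(3).tolist())
c=save("wrist","pics/w1.png");pickle.dump(c,open("w1.pkl","wb"))
print(wproj(c,(.5104,-.2672,.155)),wproj(c,(.5104,-.2672,.08)),wproj(c,(.5212,-.1778,.075)))
im=c["color"]
cv2.imwrite("pics/w1b.png",np.hstack([cv2.resize(im[80:400,200:500],(420,448)),cv2.resize(ortho(c,.5104,-.2672,.155,.04,160),(370,448))]))
E
```

```text
1.5667 [ 0.50979288 -0.26819256  0.27230176] [[0.975, 0.221, -0.001], [0.221, -0.975, 0.0], [-0.001, -0.0, -1.0]]
[318.73293736 195.07046242] [318.84441112 179.29593656] [247.2603094  153.91183216]
```

View pics/w1.png

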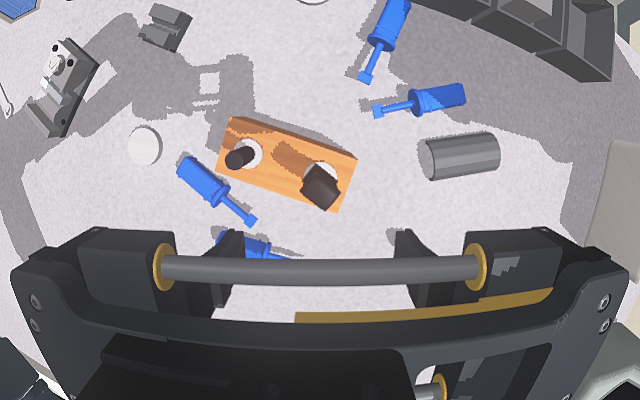

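The picture shows the stand with the punch at (241,157) and the driver handle's top face at (320,193), as predicted. The blue tools stand about 100 mm clear. Next I'll measure the yaw of the top face.

```bash
python3 - <<'E'
from h import *
import pickle
c=pickle.load(open("w1.pkl","rb"))
c["color"]=cv2.resize(c["color"],None,fx=1,fy=1)
o=ortho(c,.5104,-.2672,.155,.035,280)
g=o.max(2);
print(np.percentile(g[g<90],[5,25,50,75,95]))
e=np.clip(g.astype(float)*4,0,255).astype(np.uint8)
cv2.imwrite("pics/w1c.png",cv2.resize(np.hstack([e,o[...,1]]),(800,400)))
for th in (30,35,40,45):
    m=((g>th)&(g<90)).astype(np.uint8);m=cv2.morphologyEx(m,cv2.MORPH_OPEN,np.ones((9,9)))
    cs,_=cv2.findContours(m,0,2);
    if cs:
        k=max(cs,key=cv2.contourArea);print(th,cv2.minAreaRect(k),"mm",[x*.25 for x in cv2.minAreaRect(k)[1]])
E
```

```text
[76. 80. 82. 86. 89.]
30 ((136.8799285888672, 110.18891906738281), (137.75161743164062, 120.36431121826172), 25.52969741821289) mm [34.437904357910156, 30.09107780456543]
35 ((136.8799285888672, 110.18891906738281), (137.75161743164062, 120.36431121826172), 25.52969741821289) mm [34.437904357910156, 30.09107780456543]
40 ((136.8799285888672, 110.18891906738281), (137.75161743164062, 120.36431121826172), 25.52969741821289) mm [34.437904357910156, 30.09107780456543]
45 ((136.8799285888672, 110.18891906738281), (137.75161743164062, 120.36431121826172), 25.52969741821289) mm [34.437904357910156, 30.09107780456543]
```

View pics/w1c.png

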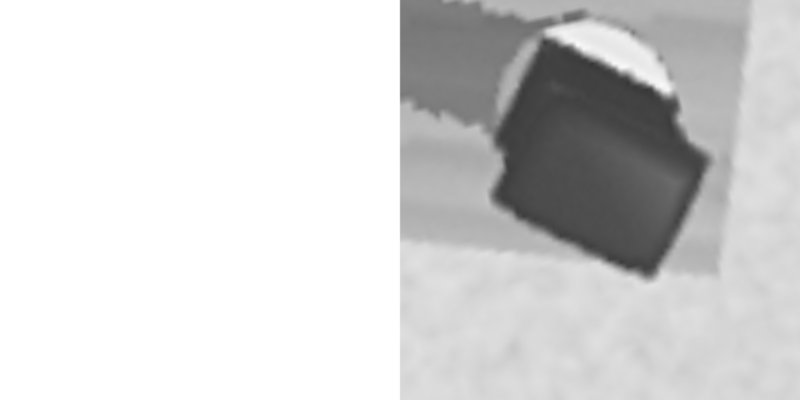

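```bash
python3 - <<'E'
from h import *
import pickle
c=pickle.load(open("w1.pkl","rb"))
for f,t in(((375,110),(466,93)),((367,77),(400,0)),((250,220),(181,165))):
    b=wz(c,*f,0);o,d=wray(c,*t);k=np.dot(b[:2]-o[:2],d[:2])/np.dot(d[:2],d[:2]);p=o+k*d;print(b.round(3),p.round(3))
print("handle top",wz(c,320,193,.155))
E
```

```text
[ 0.609 -0.325  0.   ] [ 0.613 -0.324  0.281]
[ 0.652 -0.304  0.   ] [ 0.66  -0.281  0.261]
[ 0.412 -0.183  0.   ] [ 0.51  -0.128  0.151]
handle top [ 0.51259569 -0.26791234  0.155     ]
```

The blue tools seem to have toppled since the first picture, because they no longer lean like uprights. They lie low and clear of the stand. The driver's top face measures about 31 × 23 mm, its centre is near (0.5135, -0.2678), and the blade's yaw is about 1.115 rad. I'll turn +0.892 and go down.

Emit:
carry_out(dr=[[0,0,0.11],[0,0,0.22],[0,0,0.33],[0,0,0.44],[0,0,0.55],[0,0,0.66],[0,0,0.77],[0,0,0.892],[0,0,0.892],[0,0,0.892],[0,0,0.892],[0,0,0.892],[0,0,0.892],[0,0,0.892],[0,0,0.892]], translation=[[0.4,0,-1],[0.4,0,-2],[0.4,0,-3],[0.4,0,-4],[0.4,0,-5],[0.4,0,-6],[0.4,0,-7],[0.4,0,-8],[0.4,0,-8],[0.4,0,-10],[0.4,0,-12],[0.4,0,-14],[0.4,0,-15.5],[0.4,0,-16.5],[0.4,0,-16.5]], grip=[0.65,0.65,0.65,0.65,0.65,0.65,0.65,0.65,0.65,0.65,0.65,0.65,0.65,0.65,0.65])

```text
time: 2.87
position: [0.5133, -0.2674, 0.1059]
tool_rot: [0.849, 0.528, -0.001, -0.002]
ft_force: [-0.5, 0.7, 0.3]
grip_width: 0.0565
```

Emit:
carry_out(dr=[[0,0,0],[0,0,0],[0,0,0],[0,0,0],[0,0,0],[0,0,0],[0,0,0],[0,0,0]], translation=[[0,0,0],[0,0,0],[0,0,0],[0,0,0],[0,0,0],[0,0,0],[0,0,0],[0,0,0]], grip=[0.3,0.1,0,0,0,0,0,0], newtons=40)

```text
time: 3.53
position: [0.5145, -0.2671, 0.108]
tool_rot: [0.848, 0.529, -0.0, -0.0]
ft_force: [-2.0, 0.5, 4.6]
grip_width: 0.0236
```

The grip closed at 23.6 mm, so it holds the 24 mm faces. I'll lift straight up, then travel over the punch and turn towards the slot.

Emit:
carry_out(dr=[[0,0,0],[0,0,0],[0,0,0],[0,0,0],[0,0,0],[0,0,0],[0,0,0],[0,0,0],[0,0,0]], translation=[[0,0,1],[0,0,3],[0,0,5],[0,0,7.5],[0,0,10],[0,0,12.5],[0,0,15],[0,0,17.5],[0,0,17.5]], grip=[0,0,0,0,0,0,0,0,0])

```text
time: 4.28
position: [0.5175, -0.2693, 0.2883]
tool_rot: [0.848, 0.529, 0.002, 0.006]
ft_force: [0.6, -0.0, -1.6]
grip_width: 0.024
```

Emit:
carry_out(dr=[[0,0,0.1],[0,0,0.2],[0,0,0.3],[0,0,0.4],[0,0,0.5],[0,0,0.6],[0,0,0.7],[0,0,0.8],[0,0,0.9],[0,0,1.0],[0,0,1.1],[0,0,1.2],[0,0,1.24],[0,0,1.24],[0,0,1.24],[0,0,1.24],[0,0,1.24]], translation=[[1,3,0],[2,6,0],[3,9,0],[4,12,0],[5,15,0],[6,18,0],[7,21,0],[8,24,0],[9,27,0],[10,30,-1],[11,33,-2],[12,36,-3],[13,38,-4],[13.7,40,-5],[13.7,40,-6],[13.7,40,-6],[13.7,40,-6]], grip=[0,0,0,0,0,0,0,0,0,0,0,0,0,0,0,0,0])

```text
time: 5.7
position: [0.6504, 0.1322, 0.2206]
tool_rot: [0.383, 0.924, -0.001, -0.002]
ft_force: [0.5, 0.7, -1.8]
grip_width: 0.0239
```

```bash
python3 - <<'E'
from h import *
import pickle
o=robot.get_obs();M=Rn.from_quat(o["tool_rot"]).as_matrix();print(o["time"],o["position"],M.round(4).tolist(),o["q"].round(2),o["ft_force"],o["moment"])
c=save("wrist","pics/w2.png");pickle.dump((c,o),open("w2.pkl","wb"))
sx,sy=wproj(c,(.602,.183,.06));print(sx,sy)
G=ortho(c,.602,.183,.06,.035,400)
cv2.imwrite("pics/w2b.png",np.hstack([cv2.resize(c["color"][:,120:520],(400,400)),G]))
E
```

```text
5.7 [0.65042322 0.13220361 0.22063292] [[-0.707, 0.7072, -0.0041], [0.7072, 0.707, -0.0007], [0.0023, -0.0034, -1.0]] [ 0.03  0.58  1.33 -0.    1.23 -0.75] [ 0.54500214  0.7458085  -1.78199273] [-0.01313943 -0.17969726  0.06684106]
321.30286678388353 120.35269273773011
```

View pics/w2b.png

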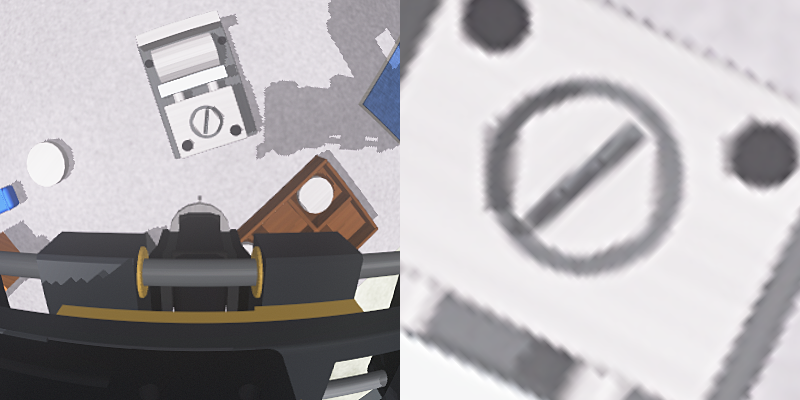

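```bash
python3 - <<'E'
from h import *
import pickle
c,o=pickle.load(open("w2.pkl","rb"))
N=700;H=.0175;cx,cy=.602,.183
G=cv2.cvtColor(ortho(c,cx,cy,.06,H,N),cv2.COLOR_BGR2GRAY)
s=2*H/(N-1)
# white disc: dark ring -> fit circle using bright component containing disc halves
b=(G>175).astype(np.uint8);k,l,st,ce=cv2.connectedComponentsWithStats(b)
m=np.zeros_like(b)
for i in range(1,k):
    if 8000<st[i,4]<200000 and st[i,0]>5 and st[i,1]>5 and st[i,0]+st[i,2]<N-5: m|=(l==i).astype(np.uint8);print(st[i],ce[i])
pts=np.argwhere(m)[:,::-1].astype(np.float32)
h=cv2.convexHull(pts);(u,v),r=cv2.minEnclosingCircle(h);print("disc",cx+H-v*s,cy+H-u*s,"d",2*r*s)
yy,xx=np.mgrid[:N,:N];D=((G<150)&((xx-u)**2+(yy-v)**2<(r*.85)**2)).astype(np.uint8)
k,l,st,ce=cv2.connectedComponentsWithStats(D);i=1+np.argmax(st[1:,4]);p=np.argwhere(l==i)[:,::-1].astype(np.float32)
R=cv2.minAreaRect(p);print("slot",R,[q*s*1e3 for q in R[1]],cx+H-R[0][1]*s,cy+H-R[0][0]*s)
q=p-p.mean(0);w,V=np.linalg.eigh(q.T@q);d=V[:,1];print("slot yaw",np.arctan2(-d[0],-d[1]),"centroid",cx+H-p[:,1].mean()*s,cy+H-p[:,0].mean()*s)
M=Rn.from_quat(o["tool_rot"]).as_matrix();T=M@[0,0,.093]+o["position"]
print("tip pred",T,wproj(c,T),"guard",wproj(c,M@[0,0,.033]+o["position"]))
cv2.imwrite("pics/w2c.png",cv2.resize(c["color"][170:250,270:370],(800,640),interpolation=cv2.INTER_CUBIC)[:600])
e=cv2.resize(cv2.cvtColor(c["color"][185:215,305:335],cv2.COLOR_BGR2GRAY),None,fx=1,fy=1);print(e[4:22,8:24])
E
```

```text
Traceback (most recent call last):
cv2.error: OpenCV(4.12.0) /io/opencv/modules/imgproc/src/shapedescr.cpp:201: error: (-215:Assertion failed) count >= 0 && (depth == CV_32F || depth == CV_32S) in function 'minEnclosingCircle'
```

```bash
cat > slot.py <<'E'
from h import *
import pickle
c,o=pickle.load(open("w2.pkl","rb"))
N=700;H=.0175;cx,cy=.6064,.1856
G=cv2.GaussianBlur(cv2.cvtColor(ortho(c,cx,cy,.06,H,N),cv2.COLOR_BGR2GRAY),(0,0),3)
s=2*H/(N-1);W=lambda u,v:np.round([cx+H-v*s,cy+H-u*s],4)
print(G[350,::35],G[::35,350])
for th in(175,190,205):
    b=(G>th).astype(np.uint8);k,l,st,ce=cv2.connectedComponentsWithStats(b)
    yy,xx=np.mgrid[:N,:N]
    ids=[i for i in np.unique(l[(np.hypot(xx-350,yy-350)<180)&(b>0)]) if st[i,4]>8000 and st[i,0]>0]
    print(th,[st[i].tolist() for i in ids])
    p=np.argwhere(np.isin(l,ids))[:,::-1].astype(np.float32)
    (u,v),r=cv2.minEnclosingCircle(p.reshape(-1,1,2));print("disc",W(u,v),"d",2*r*s)
for th in (130,150,170):
    D=((G<th)&((xx-350)**2+(yy-350)**2<215**2)).astype(np.uint8)
    k,l,st,ce=cv2.connectedComponentsWithStats(D);i=1+np.argmax(st[1:,4]);p=np.argwhere(l==i)[:,::-1].astype(np.float32)
    R=cv2.minAreaRect(p);q=p-p.mean(0);w,V=np.linalg.eigh(q.T@q);d=V[:,1]
    print("slot",[x*s*1e3 for x in R[1]],"yaw",np.arctan2(-d[0],-d[1]),W(*p.mean(0)))
M=Rn.from_quat(o["tool_rot"]).as_matrix();T=M@[0,0,.093]+o["position"]
print("tip pred",T,wproj(c,T),"guard",wproj(c,M@[0,0,.033]+o["position"]))
cv2.imwrite("pics/w2c.png",cv2.resize(np.hstack([cv2.resize(c["color"][175:235,290:350],(400,400),interpolation=cv2.INTER_CUBIC),cv2.cvtColor(cv2.resize(G,(400,400)),cv2.COLOR_GRAY2BGR)]),(800,400)))
E
python3 slot.py
```

```text
[163 110 133 193 239 235 235 235 199 159 115 116 179 229 236 235 239 197
 150 145] [218 138 174 241 237 235 234 235 229 162 115 114 211 239 235 235 237 240
 206 143]
175 [[94, 68, 518, 574, 198773]]
disc [0.6062 0.1855] d 0.0290380863740891
190 [[98, 73, 505, 564, 185848]]
disc [0.6062 0.1856] d 0.02857555121993473
205 [[102, 78, 497, 554, 172935]]
disc [0.6062 0.1855] d 0.028139005341754963
slot [2.8648061574955017, 21.501482089019472] yaw 2.244426 [0.6051 0.1862]
slot [3.654006554162895, 21.528405010785498] yaw 2.271964 [0.6061 0.1855]
slot [4.143238858944698, 21.52845849295031] yaw 2.2773483 [0.6062 0.1854]
tip pred [0.65004606 0.13213402 0.12763371] [319.18694363 203.36447715] guard [319.18744726 227.62653021]
```

View pics/w2c.png

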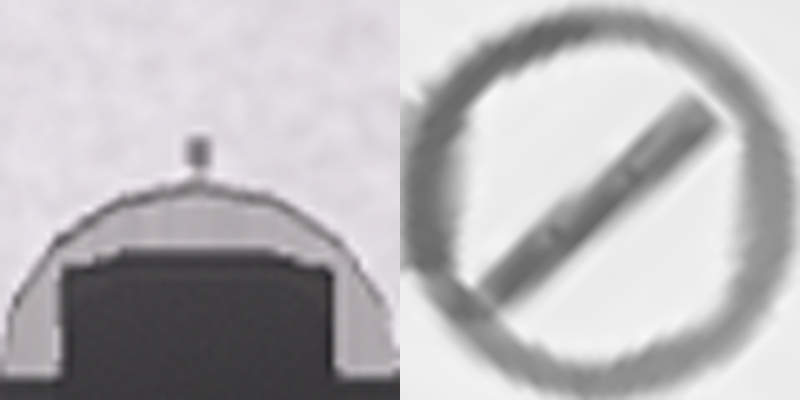

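Emit:
carry_out(dr=[[0,0,-0.04],[0,0,-0.079],[0,0,-0.079],[0,0,-0.079],[0,0,-0.079],[0,0,-0.079],[0,0,-0.079],[0,0,-0.079]], translation=[[-1.5,1.8,0],[-3,3.6,0],[-4.44,5.31,0],[-4.44,5.31,-1.5],[-4.44,5.31,-3],[-4.44,5.31,-4.5],[-4.44,5.31,-5.6],[-4.44,5.31,-5.6]], grip=[0,0,0,0,0,0,0,0])

```text
time: 6.42
position: [0.6059, 0.1844, 0.1647]
tool_rot: [0.42, 0.908, -0.001, -0.002]
ft_force: [0.1, -0.7, -2.7]
grip_width: 0.0239
```

```bash
cat > st.py <<'E'
from h import *
o=robot.get_obs();M=Rn.from_quat(o["tool_rot"]).as_matrix()
print(o["time"],o["position"].round(4),"xyaw",np.arctan2(M[1,0],M[0,0]).round(4),"zt",M[:,2].round(4),"F",o["ft_force"].round(2),"M",o["moment"].round(3),"q6",o["q"][5].round(3),o["grip_width"])
E
python3 - <<'E'
from h import *
import pickle
c,o=pickle.load(open("w2.pkl","rb"));M=Rn.from_quat(o["tool_rot"]).as_matrix()
for L in(.091,.093,.095): print(L,wproj(c,M@[.009,0,L]+o["position"]),wproj(c,M@[.009,0,L-.0]+o["position"]))
print("guard far edge",wproj(c,M@[.02,0,.027]+o["position"]),wproj(c,M@[.02,0,.033]+o["position"]))
E
python3 st.py; python3 - <<'E'
from h import *
import pickle
c=robot.camera("wrist");o=robot.get_obs();pickle.dump((c,o),open("w3.pkl","wb"))
cv2.imwrite("pics/w3.png",cv2.resize(c["color"][140:240,260:380],(720,600),interpolation=cv2.INTER_CUBIC))
E
```

```text
0.091 [319.18250802 193.72940777] [319.18250802 193.72940777]
0.093 [319.1825362  193.16071674] [319.1825362  193.16071674]
0.095 [319.18256417 192.60036275] [319.18256417 192.60036275]
guard far edge [319.17409597 201.26574298] [319.17443681 198.82950338]
6.4167 [0.6059 0.1844 0.1647] xyaw 2.2753 zt [-4.1e-03 -7.0e-04 -1.0e+00] F [ 0.05 -0.72 -2.74] M [-0.005 -0.1    0.037] q6 -0.585 0.023879947807094813
```

View pics/w3.png

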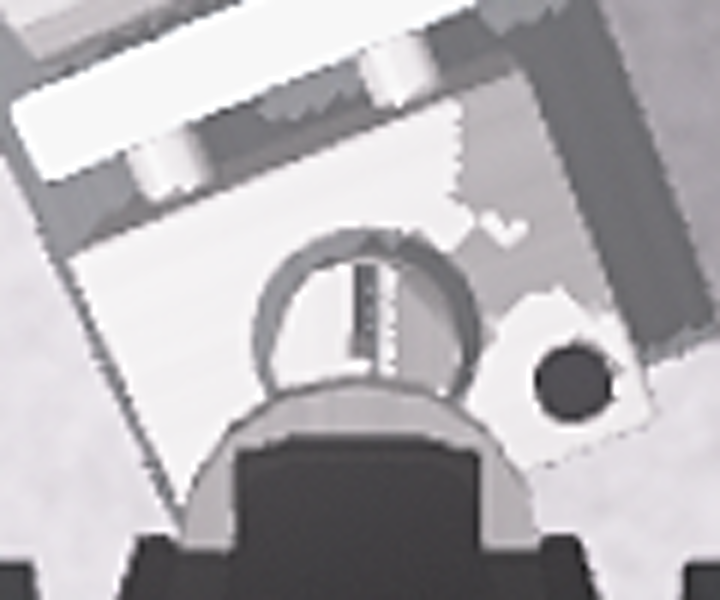

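```bash
python3 - <<'E'
from h import *
import pickle
c,o=pickle.load(open("w3.pkl","rb"));g=cv2.cvtColor(c["color"],cv2.COLOR_BGR2GRAY)
for r in(186,190,194,198):print(r,g[r,306:338])
d=np.array([np.cos(2.277),np.sin(2.277)]);n=np.array([np.cos(.706),np.sin(.706)])
for a in(.009,.004,0):
    print([wproj(c,(*(np.array([.6062,.1855])+a*d+b*n),z)).round(1).tolist() for b,z in((-.0023,.06),(-.0023,.054),(0,.06),(.0023,.06),(-.014,.06),(.014,.06))])
M=Rn.from_quat(o["tool_rot"]).as_matrix();print(wproj(c,M@[.0,0,.0927]+o["position"]))
E
```

```text
186 [149 154 150 140 132 211 242 247 243 239 238 245 222  98 111 108 136 207
 240 243 182 151 147 145 145 134 119 114 114 112 113 130]
190 [146 139 187 253 243 241 239 238 238 237 238 245 222  99 109 106 136 206
 218 180 175 181 182 180 170 155 154 147 132 117 112 112]
194 [163 225 248 240 240 241 240 238 238 238 238 246 222  98 114 151 144 208
 220 175 174 180 179 182 183 184 184 179 173 149 112 111]
198 [236 244 240 239 239 240 239 238 237 238 241 221 165 123 129 129 135 217
 244 242 170 178 179 180 183 183 181 182 180 189 185 100]
[[318.0, 189.5], [318.1, 188.0], [320.6, 189.5], [323.2, 189.5], [304.8, 189.5], [336.4, 189.5]]
[[318.0, 195.0], [318.1, 193.4], [320.6, 195.0], [323.2, 195.0], [304.9, 195.0], [336.3, 195.0]]
[[318.0, 199.3], [318.1, 197.6], [320.6, 199.3], [323.2, 199.3], [304.9, 199.3], [336.3, 199.3]]
[320.34481667 204.37078625]
```

```bash
python3 st.py
```

```text
6.4667 [0.6068 0.1847 0.1659] xyaw 2.2755 zt [-2.e-03 -4.e-04 -1.e+00] F [ 0.56 -0.64 -1.42] M [ 0.046 -0.182 -0.004] q6 -0.585 0.023917396613992135
```

Emit:
carry_out(dr=[[0,0,0],[0,0,0],[0,0,0],[0,0,0]], translation=[[-0.15,0.18,-0.6],[-0.15,0.18,-0.6],[-0.15,0.18,-0.6],[-0.15,0.18,-0.6]], grip=[0,0,0,0])

```text
time: 6.8
position: [0.6063, 0.1876, 0.1612]
tool_rot: [0.419, 0.908, 0.0, 0.001]
ft_force: [0.0, -0.6, -2.6]
grip_width: 0.0236
```

```bash
python3 st.py
```

```text
6.8 [0.6063 0.1876 0.1612] xyaw 2.2768 zt [ 1.2e-03  1.0e-04 -1.0e+00] F [ 0.02 -0.57 -2.57] M [ 0.028 -0.145 -0.07 ] q6 -0.582 0.023612863071496803
```

```bash
python3 - <<'E'
from h import *
d=np.array([np.cos(2.277),np.sin(2.277)]);n=np.array([np.cos(.706),np.sin(.706)])
for i in range(5):
    c=robot.camera("wrist");o=robot.get_obs();g=cv2.cvtColor(c["color"],cv2.COLOR_BGR2GRAY)
    e=o["position"][:2]-[.6062,.1855];M=Rn.from_quat(o["tool_rot"]).as_matrix()
    print(o["time"].__round__(3),o["position"].round(4),"along",(e@d).round(4),"across",(e@n).round(4),"yaw",np.arctan2(M[1,0],M[0,0]).round(3),"q",o["q"].round(4)[[0,1,2]],"camfz",o["ft_force"].round(1))
for r in(184,188,192):print(g[r,312:330])
E
```

```text
6.85 [0.6063 0.1876 0.1612] along 0.0015 across 0.0014 yaw 2.277 q [0.1243 0.6102 1.4659] camfz [ 0.5  0.2 -2.5]
6.9 [0.6062 0.1876 0.1611] along 0.0016 across 0.0014 yaw 2.277 q [0.1243 0.6102 1.4659] camfz [-0.6 -0.3 -2.3]
6.95 [0.6061 0.1876 0.161 ] along 0.0016 across 0.0013 yaw 2.277 q [0.1243 0.6103 1.4661] camfz [-0.2  0.8 -1.7]
7.0 [0.6061 0.1876 0.1609] along 0.0017 across 0.0013 yaw 2.277 q [0.1243 0.6105 1.4662] camfz [-0.5  0.4 -1.5]
7.05 [0.606  0.1876 0.1608] along 0.0017 across 0.0012 yaw 2.277 q [0.1243 0.6106 1.4663] camfz [ 0.1 -0.5 -1.7]
[154 155 153 156 124 111 111 108 108 114 119 115 113 113 113 112 114 136]
[248 253 248 192 126 106 127 154 186 253 225 175 149 149 148 133 119 112]
[237 238 242 188 125 108 121 144 185 245 246 222 176 178 164 155 150 153]
```

Emit:
carry_out(dr=[[0,0,0],[0,0,0],[0,0,0],[0,0,0]], translation=[[-0.12,-0.1,0],[-0.12,-0.1,0],[-0.12,-0.1,-0.2],[-0.12,-0.1,-0.2]], grip=[0,0,0,0])

```text
time: 7.38
position: [0.6044, 0.1865, 0.1582]
tool_rot: [0.419, 0.908, -0.0, -0.0]
ft_force: [0.2, -0.9, -2.9]
grip_width: 0.0237
```

```bash
cat > al.py <<'E'
from h import *
d=np.array([np.cos(2.277),np.sin(2.277)]);n=np.array([np.cos(.706),np.sin(.706)])
for i in range(3):
    c=robot.camera("wrist");o=robot.get_obs();g=cv2.cvtColor(c["color"],cv2.COLOR_BGR2GRAY)
    e=o["position"][:2]-[.6062,.1855];M=Rn.from_quat(o["tool_rot"]).as_matrix()
print(o["time"].__round__(3),o["position"].round(4),"along",(e@d).round(4),"across",(e@n).round(4),"yaw",np.arctan2(M[1,0],M[0,0]).round(3),"F",o["ft_force"].round(1),"M",o["moment"].round(3))
for r in(184,188,192):print(g[r,312:330])
E
python3 al.py
```

```text
7.533 [0.6046 0.1865 0.1584] along 0.0018 across -0.0006 yaw 2.277 F [ 0.3 -0.2 -1.3] M [ 0.033 -0.158  0.013]
[153 147 152 152 151 154 157 149 117 111 114 139 158 151 114 107 111 112]
[145 148 156 180 199 211 180 122 124 127 197 184 149 149 173 150 129 118]
[239 238 237 237 244 214 141 107 116 154 158 172 181 180 183 172 156 149]
```

Emit:
carry_out(dr=[[0,0,0],[0,0,0],[0,0,0],[0,0,0],[0,0,0],[0,0,0],[0,0,0]], translation=[[0,0,-0.15],[0,0,-0.3],[0,0,-0.4],[0,0,-0.5],[0,0,-0.6],[0,0,-0.7],[0,0,-0.7]], grip=[0,0,0,0,0,0,0])

```text
time: 8.12
position: [0.6045, 0.1865, 0.1513]
tool_rot: [0.419, 0.908, -0.0, -0.0]
ft_force: [-0.3, 0.4, -2.5]
grip_width: 0.0239
```

```bash
python3 st.py
```

```text
8.1167 [0.6045 0.1865 0.1513] xyaw 2.2767 zt [-5.e-04 -0.e+00 -1.e+00] F [-0.26  0.35 -2.47] M [ 0.052 -0.141 -0.014] q6 -0.583 0.023851126481074136
```

No contact down to a tip height of about 58 mm, so the blade is probably entering the slot. I'll keep going in fine steps.

Emit:
carry_out(dr=[[0,0,0],[0,0,0],[0,0,0],[0,0,0]], translation=[[0,0,-0.1],[0,0,-0.2],[0,0,-0.25],[0,0,-0.25]], grip=[0,0,0,0])

```text
time: 8.45
position: [0.6045, 0.1865, 0.1489]
tool_rot: [0.419, 0.908, -0.0, -0.0]
ft_force: [0.6, -0.8, -2.9]
grip_width: 0.0238
```

```bash
python3 st.py
```

```text
8.45 [0.6045 0.1865 0.1489] xyaw 2.2768 zt [-3.e-04 -0.e+00 -1.e+00] F [ 0.64 -0.81 -2.86] M [ 0.061 -0.12  -0.005] q6 -0.583 0.023754884574462246
```

Emit:
carry_out(dr=[[0,0,0],[0,0,0],[0,0,0]], translation=[[0,0,-0.05],[0,0,-0.1],[0,0,-0.1]], grip=[0,0,0])

```text
time: 8.7
position: [0.6046, 0.1865, 0.1479]
tool_rot: [0.419, 0.908, -0.0, -0.0]
ft_force: [0.2, -0.2, -1.6]
grip_width: 0.0233
```

Emit:
carry_out(dr=[[0,0,0],[0,0,0]], translation=[[0,0,-0.05],[0,0,-0.05]], grip=[0,0])

```text
time: 8.87
position: [0.6046, 0.1865, 0.1475]
tool_rot: [0.419, 0.908, -0.0, -0.0]
ft_force: [-0.4, 0.1, -1.7]
grip_width: 0.0235
```

Emit:
carry_out(dr=[[0,0,0],[0,0,0]], translation=[[0,0,-0.05],[0,0,-0.05]], grip=[0,0])

```text
time: 9.03
position: [0.6047, 0.1865, 0.147]
tool_rot: [0.419, 0.908, 0.0, 0.0]
ft_force: [-0.3, -0.9, -1.7]
grip_width: 0.024
```

Emit:
carry_out(dr=[[0,0,0],[0,0,0]], translation=[[0,0,-0.05],[0,0,-0.05]], grip=[0,0])

```text
time: 9.2
position: [0.6047, 0.1865, 0.147]
tool_rot: [0.419, 0.908, 0.0, 0.0]
ft_force: [-0.6, -0.1, 1.5]
grip_width: 0.0238
```

Emit:
carry_out(dr=[[0,0,0],[0,0,0]], translation=[[0,0,-0.05],[0,0,-0.05]], grip=[0,0])

```text
time: 9.37
position: [0.6047, 0.1865, 0.1469]
tool_rot: [0.419, 0.908, 0.0, 0.0]
ft_force: [-1.4, -0.9, 5.1]
grip_width: 0.0236
```

```bash
python3 st.py
```

```text
9.3667 [0.6047 0.1865 0.1469] xyaw 2.2769 zt [ 5.e-04 -0.e+00 -1.e+00] F [-1.35 -0.91  5.06] M [-0.041  0.269  0.076] q6 -0.583 0.023634511586336893
```

The blade reached the floor at TCP z = 0.147, which puts the tip at about 54 mm as expected. I'll ease off the floor and turn clockwise about the screw centre in stages.

Emit:
carry_out(dr=[[0,0,0],[0,0,0],[0,0,-0.05],[0,0,-0.1],[0,0,-0.15],[0,0,-0.2],[0,0,-0.25],[0,0,-0.3],[0,0,-0.35],[0,0,-0.4],[0,0,-0.4]], translation=[[0,0,0.06],[0,0,0.08],[0.005,0.007,0.08],[0.011,0.014,0.08],[0.017,0.021,0.08],[0.023,0.028,0.08],[0.03,0.034,0.08],[0.037,0.04,0.08],[0.044,0.046,0.08],[0.051,0.051,0.08],[0.051,0.051,0.08]], grip=[0,0,0,0,0,0,0,0,0,0,0])

```text
time: 10.28
position: [0.6057, 0.187, 0.147]
tool_rot: [0.591, 0.806, 0.0, 0.001]
ft_force: [-0.7, -0.4, 2.4]
grip_width: 0.0239
```

```bash
python3 st.py
```

```text
10.2833 [0.6057 0.187  0.147 ] xyaw 1.8762 zt [ 1.2e-03 -1.0e-04 -1.0e+00] F [-0.65 -0.4   2.45] M [-0.115 -0.12   0.063] q6 -0.182 0.023937706294172266
```

Emit:
carry_out(dr=[[0,0,-0.05],[0,0,-0.1],[0,0,-0.15],[0,0,-0.2],[0,0,-0.25],[0,0,-0.3],[0,0,-0.35],[0,0,-0.4],[0,0,-0.45],[0,0,-0.5],[0,0,-0.5]], translation=[[0.008,0.005,0],[0.016,0.009,0],[0.024,0.013,0],[0.032,0.017,0],[0.041,0.02,0],[0.049,0.022,0],[0.058,0.025,0],[0.066,0.027,0],[0.075,0.028,0],[0.084,0.029,0],[0.084,0.029,0]], grip=[0,0,0,0,0,0,0,0,0,0,0])

```text
time: 11.2
position: [0.6064, 0.1871, 0.147]
tool_rot: [0.772, 0.636, 0.0, 0.0]
ft_force: [0.5, -1.3, 1.1]
grip_width: 0.0239
```

```bash
python3 st.py
```

```text
11.2 [0.6064 0.1871 0.147 ] xyaw 1.3774 zt [ 1.e-03 -4.e-04 -1.e+00] F [ 0.48 -1.26  1.05] M [-0.284 -0.132  0.059] q6 0.317 0.02390316610376854
```

Emit:
carry_out(dr=[[0,0,-0.05],[0,0,-0.1],[0,0,-0.14],[0,0,-0.18],[0,0,-0.22],[0,0,-0.25],[0,0,-0.25]], translation=[[0.009,0,0],[0.018,0,0],[0.025,0,0],[0.032,0,0],[0.039,-0.002,0],[0.045,-0.003,0],[0.045,-0.003,0]], grip=[0,0,0,0,0,0,0])

```text
time: 11.78
position: [0.6068, 0.187, 0.147]
tool_rot: [0.845, 0.535, 0.0, 0.0]
ft_force: [0.7, -1.3, 1.9]
grip_width: 0.024
```

```bash
python3 st.py
```

```text
11.7833 [0.6068 0.187  0.147 ] xyaw 1.1286 zt [ 8.e-04 -5.e-04 -1.e+00] F [ 0.65 -1.29  1.85] M [-0.318 -0.091  0.043] q6 0.566 0.02397238381902893
```

Emit:
carry_out(dr=[[0,0,-0.03],[0,0,-0.03]], translation=[[0.005,0,0],[0.005,0,0]], grip=[0,0])

```text
time: 11.95
position: [0.6069, 0.187, 0.147]
tool_rot: [0.853, 0.522, 0.0, 0.0]
ft_force: [-0.3, -1.9, 1.7]
grip_width: 0.0243
```

```bash
python3 st.py
```

```text
11.95 [0.6069 0.187  0.147 ] xyaw 1.0986 zt [ 9.e-04 -6.e-04 -1.e+00] F [-0.32 -1.93  1.74] M [-0.463 -0.068  0.029] q6 0.596 0.024301738187409997
```

Emit:
carry_out(dr=[[0,0,-0.03],[0,0,-0.03]], translation=[[0.005,0,0],[0.005,0,0]], grip=[0,0])

```text
time: 12.12
position: [0.6069, 0.187, 0.1469]
tool_rot: [0.861, 0.509, 0.0, 0.0]
ft_force: [-0.4, -1.3, 2.5]
grip_width: 0.0238
```

```bash
python3 st.py
```

```text
12.1167 [0.6069 0.187  0.1469] xyaw 1.0686 zt [ 9.e-04 -6.e-04 -1.e+00] F [-0.45 -1.29  2.48] M [-0.43  -0.078  0.034] q6 0.626 0.023775674857204113
```

Emit:
carry_out(dr=[[0,0,-0.03],[0,0,-0.03]], translation=[[0.005,-0.001,0],[0.005,-0.001,0]], grip=[0,0])

```text
time: 12.28
position: [0.6069, 0.187, 0.1469]
tool_rot: [0.868, 0.496, 0.0, 0.0]
ft_force: [0.7, -2.1, 1.3]
grip_width: 0.0237
```

```bash
python3 st.py
```

```text
12.2833 [0.6069 0.187  0.1469] xyaw 1.0386 zt [ 8.e-04 -6.e-04 -1.e+00] F [ 0.66 -2.14  1.26] M [-0.525 -0.17   0.054] q6 0.656 0.02367210941539555
```

Emit:
carry_out(dr=[[0,0,-0.03],[0,0,-0.03]], translation=[[0.005,-0.001,0],[0.005,-0.001,0]], grip=[0,0])

```text
time: 12.45
position: [0.607, 0.187, 0.147]
tool_rot: [0.876, 0.483, 0.0, 0.0]
ft_force: [0.4, -3.0, 1.5]
grip_width: 0.0236
```

```bash
python3 st.py
```

```text
12.45 [0.607 0.187 0.147] xyaw 1.0086 zt [ 8.e-04 -6.e-04 -1.e+00] F [ 0.38 -2.99  1.5 ] M [-0.607 -0.229  0.108] q6 0.686 0.02360918291691847
```

Emit:
carry_out(dr=[[0,0,-0.02],[0,0,-0.02]], translation=[[0.003,-0.001,0],[0.003,-0.001,0]], grip=[0,0])

```text
time: 12.62
position: [0.607, 0.187, 0.1469]
tool_rot: [0.881, 0.474, 0.0, 0.0]
ft_force: [-0.1, -3.3, 1.9]
grip_width: 0.0237
```

```bash
python3 st.py; python3 - <<'E'
from h import *
import pickle
o=robot.get_obs();c=robot.camera("wrist");pickle.dump((c,o),open("w4.pkl","wb"))
g=c["color"];A=cv2.resize(g[120:240,240:400],(800,600),interpolation=cv2.INTER_CUBIC);cv2.imwrite("pics/w4.png",A)
E
```

```text
12.6167 [0.607  0.187  0.1469] xyaw 0.9874 zt [ 7.e-04 -6.e-04 -1.e+00] F [-0.12 -3.34  1.92] M [-0.73  -0.276  0.101] q6 0.707 0.023657790149531774
```

View pics/w4.png

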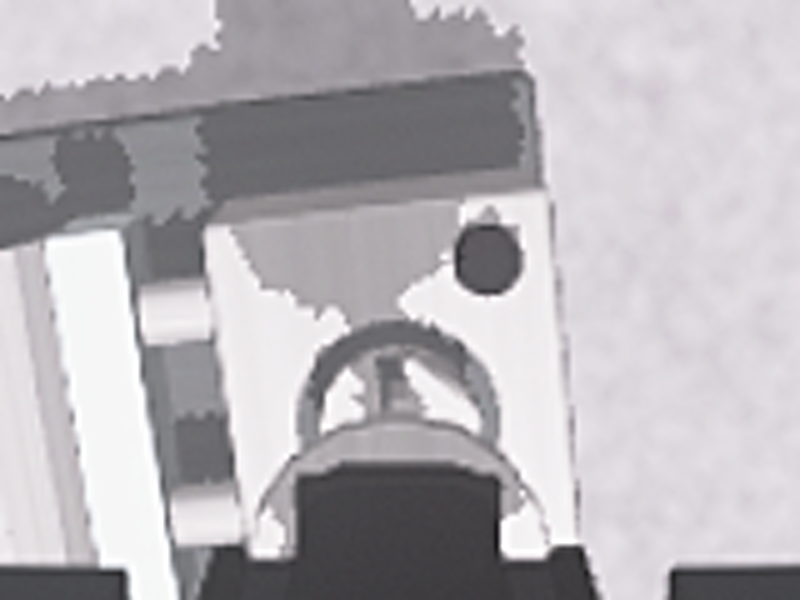

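```bash
python3 - <<'E'
from h import *
import pickle
c,o=pickle.load(open("w4.pkl","rb"));g=cv2.cvtColor(c["color"],cv2.COLOR_BGR2GRAY)
for r in range(186,204,2):print(r,g[r,308:332])
C=np.array([.6062,.1855])
for y in(.98,1.04,1.105):
    d=np.array([np.cos(y),np.sin(y)]);n=np.array([d[1],-d[0]])
    print(y,[[wproj(c,(*(C+a*d+b*n),.06)).round(1).tolist() for b in(-.0023,.0023)] for a in(.013,.010,.007)])
# fixture block edges (crop px ->img), plane z=.05
f=lambda u,v,z:wz(c,240+u/5,120+v/5,z)[:2]
a,b=f(548,190,.05),f(575,555,.05);print("right edge yaw",np.arctan2(*(a-b)[::-1]))
a,b=f(208,228,.05),f(248,550,.05);print("left edge yaw",np.arctan2(*(a-b)[::-1]))
E
```

```text
186 [222 220 140 123 111 102 105 106 107 108 107 109 107 107 105 105 103 101
  94  95 178 218 229 238]
188 [ 97 103 106 107 107 107 109 106 107 110 112 111 107 110 108 107 107 105
 105 104  99 124 128 101]
190 [106 105 104 114 126 140 158 169 152 159 156 144 138 120 123 143 153 145
 128 112 105 104 104 102]
192 [107 118 132 143 163 177 170 107 101 102 101 109 143 224 225 193 152 134
 133 135 132 126 118 106]
194 [196 255 193 168 166 169 169 142 113 104 105 104 133 251 245 244 240 215
 164 157 146 136 128 127]
196 [247 240 242 240 211 163 169 165 115 112 128 134 132 162 241 243 240 242
 244 235 208 180 171 152]
198 [241 241 227 230 206 163 170 166 114 113 131 140 138 150 155 208 235 242
 240 241 244 239 223 205]
200 [241 241 247 204 160 166 170 177 113 124 157 179 175 173 168 161 215 248
 242 240 241 241 243 246]
202 [242 243 244 249 228 162 161 161 134 140 147 151 149 151 152 156 185 229
 250 246 246 245 244 242]
0.98 [[[317.0, 192.0], [322.5, 192.1]], [[316.9, 195.6], [322.5, 195.6]], [[316.9, 199.0], [322.5, 199.1]]]
1.04 [[[316.0, 192.2], [321.6, 191.9]], [[316.2, 195.7], [321.8, 195.4]], [[316.4, 199.2], [321.9, 198.9]]]
1.105 [[[315.0, 192.5], [320.5, 191.9]], [[315.5, 196.0], [321.0, 195.3]], [[315.9, 199.4], [321.4, 198.8]]]
right edge yaw 1.0858915630489425
left edge yaw 1.079799402028857
```

The slot edges fit a slot yaw of about 1.10. The fixture's y axis is at about 1.08–1.105, and the moments have started to rise, so the screw looks home. I'll take one more small step to confirm the stop.

Emit:
carry_out(dr=[[0,0,-0.03],[0,0,-0.03],[0,0,-0.03]], translation=[[0,0,0],[0,0,0],[0,0,0]], grip=[0,0,0])

```text
time: 12.92
position: [0.6071, 0.187, 0.147]
tool_rot: [0.887, 0.461, 0.0, 0.0]
ft_force: [1.0, -2.9, 1.3]
grip_width: 0.0238
```

```bash
python3 st.py; python3 - <<'E'
from h import *
c=robot.camera("wrist");g=cv2.cvtColor(c["color"],cv2.COLOR_BGR2GRAY)
for r in (192,194,196):print(r,g[r,308:332])
C=np.array([.6062,.1855])
for y in(1.06,1.09,1.12):
    d=np.array([np.cos(y),np.sin(y)]);n=np.array([d[1],-d[0]])
    print(y,[[wproj(c,(*(C+a*d+b*n),.06)).round(1).tolist() for b in(-.0023,.0023)] for a in(.013,.010)])
E
```

```text
12.9167 [0.6071 0.187  0.147 ] xyaw 0.9582 zt [ 9.e-04 -5.e-04 -1.e+00] F [ 0.98 -2.89  1.35] M [-0.785 -0.347  0.128] q6 0.736 0.023819434276659633
192 [107 118 130 142 162 176 171 107 101 102  98 117 169 243 228 192 149 133
 136 134 131 126 115 108]
194 [193 255 193 168 167 169 170 141 111 104 103 101 130 250 244 244 239 214
 163 157 146 135 128 128]
196 [246 241 244 201 160 166 171 166 115 111 127 134 132 163 240 243 240 241
 240 235 207 181 170 152]
1.06 [[[315.3, 192.4], [320.8, 191.9]], [[315.7, 195.9], [321.2, 195.4]]]
1.09 [[[314.9, 192.6], [320.4, 191.9]], [[315.3, 196.0], [320.8, 195.3]]]
1.12 [[[314.4, 192.7], [319.9, 191.8]], [[315.0, 196.2], [320.5, 195.3]]]
```

Emit:
carry_out(dr=[[0,0,-0.03],[0,0,-0.03],[0,0,-0.03]], translation=[[0,0,0],[0,0,0],[0,0,0]], grip=[0,0,0])

```text
time: 13.22
position: [0.607, 0.187, 0.1469]
tool_rot: [0.894, 0.448, 0.0, 0.0]
ft_force: [2.6, -3.6, 1.4]
grip_width: 0.0238
```

```bash
python3 st.py; cat > fx.py <<'E'
from h import *
import pickle
c,o=pickle.load(open("w2.pkl","rb"))
G=cv2.cvtColor(ortho(c,.6064,.1856,.05,.05,1000),cv2.COLOR_BGR2GRAY);s=.1/999
m=(cv2.GaussianBlur(G,(0,0),2)<90).astype(np.uint8);k,l,st,ce=cv2.connectedComponentsWithStats(m)
for i in range(1,k):
    w,h,a=st[i,2:5]
    if 1500<a<12000 and .7<w/h<1.4: print("bolt",st[i],(.6564-ce[i][1]*s).round(4),(.2356-ce[i][0]*s).round(4))
e=cv2.Canny(cv2.GaussianBlur(G,(0,0),3),20,60)
L=cv2.HoughLinesP(e,1,np.pi/1800,80,minLineLength=150,maxLineGap=15)
for x0,y0,x1,y1 in (L[:,0] if L is not None else []):
    print((.6564-y0*s).round(3),(.2356-x0*s).round(3),"len",round(np.hypot(x1-x0,y1-y0)*s,3),"yaw mod pi/2",np.mod(np.arctan2(-(x1-x0),-(y1-y0)),np.pi/2).round(4))
E
python3 fx.py
```

```text
13.2167 [0.607  0.187  0.1469] xyaw 0.9284 zt [ 8.e-04 -6.e-04 -1.e+00] F [ 2.59 -3.61  1.43] M [-0.992 -0.444  0.251] q6 0.766 0.023785686278536396
bolt [ 286  162  107  105 8149] 0.6349 0.2017
```

Mz jumped to 0.25 Nm, so that's the stop. I'll back off into the slack (+0.09 rad) and check that the blade is free before lifting.

Emit:
carry_out(dr=[[0,0,0.03],[0,0,0.06],[0,0,0.09],[0,0,0.09]], translation=[[0,0,0],[0,0,0],[-0.01,0,0],[-0.02,0,0]], grip=[0,0,0,0])

```text
time: 13.55
position: [0.6068, 0.1873, 0.147]
tool_rot: [0.873, 0.487, 0.0, 0.0]
ft_force: [1.7, -3.3, 2.0]
grip_width: 0.0238
```

```bash
python3 st.py
```

```text
13.55 [0.6068 0.1873 0.147 ] xyaw 1.0176 zt [ 8.e-04  3.e-04 -1.e+00] F [ 1.68 -3.32  2.01] M [-0.793 -0.57   0.061] q6 0.677 0.02383406883744602
```

Emit:
carry_out(dr=[[0,0,0],[0,0,0],[0,0,0],[0,0,0],[0,0,0],[0,0,0],[0,0,0],[0,0,0],[0,0,0]], translation=[[0.04,-0.025,0],[0.05,-0.03,0.1],[0.05,-0.03,0.3],[0.05,-0.03,0.6],[0.05,-0.03,1],[0.05,-0.03,2],[0.05,-0.03,3.5],[0.05,-0.03,5],[0.05,-0.03,5]], grip=[0,0,0,0,0,0,0,0,0])

```text
time: 14.3
position: [0.6081, 0.1879, 0.2005]
tool_rot: [0.874, 0.487, 0.003, 0.0]
ft_force: [0.9, -0.6, -1.7]
grip_width: 0.0238
```

```bash
python3 st.py
```

```text
14.3 [0.6081 0.1879 0.2005] xyaw 1.0168 zt [ 0.0047  0.0019 -1.    ] F [ 0.93 -0.58 -1.7 ] M [-0.053 -0.101  0.021] q6 0.677 0.02375584825705941
```

Emit:
carry_out(dr=[[0,0,0],[0,0,0],[0,0,0],[0,0,0],[0,0,0],[0,0,0]], translation=[[-1.5,-2.5,1],[-3,-5,2],[-3.7,-6,2],[-3.7,-6,2],[-3.7,-6,2],[-3.7,-6,2]], grip=[0,0,0,0,0,0])

```text
time: 14.8
position: [0.5702, 0.1277, 0.2165]
tool_rot: [0.874, 0.487, 0.0, -0.0]
ft_force: [0.2, -0.4, -2.2]
grip_width: 0.0239
```

```bash
python3 - <<'E'
from h import *
import pickle
c=robot.camera("wrist");o=robot.get_obs();pickle.dump((c,o),open("w5.pkl","wb"))
cx,cy=.6062,.1855
A=ortho(c,cx,cy,.06,.035,400)
M=Rn.from_quat(o["tool_rot"]).as_matrix();t=wproj(c,M@[.009,0,.093]+o["position"]);print("tip pred",t,o["position"])
x,y=int(t[0]),int(t[1]);B=cv2.resize(c["color"][y-20:y+40,x-30:x+30],(400,400),interpolation=cv2.INTER_CUBIC)
cv2.imwrite("pics/w5.png",np.hstack([A,B]))
N=700;H=.0175;s=2*H/(N-1)
G=cv2.GaussianBlur(cv2.cvtColor(ortho(c,cx,cy,.06,H,N),cv2.COLOR_BGR2GRAY),(0,0),3);yy,xx=np.mgrid[:N,:N]
for th in(140,155,170):
    D=((G<th)&((xx-350)**2+(yy-350)**2<215**2)).astype(np.uint8)
    k,l,st,ce=cv2.connectedComponentsWithStats(D);i=1+np.argmax(st[1:,4]);p=np.argwhere(l==i)[:,::-1].astype(np.float32)
    R=cv2.minAreaRect(p);q=p-p.mean(0);w,V=np.linalg.eigh(q.T@q);d=V[:,1]
    print("slot",[z*s*1e3 for z in R[1]],"yaw",np.mod(np.arctan2(-d[0],-d[1]),np.pi),cx+H-p[:,1].mean()*s,cy+H-p[:,0].mean()*s)
E
```

```text
tip pred [319.57187227 192.88074767] [0.57026376 0.12781342 0.21641172]
slot [16.496411761500806, 4.575048127399493] yaw 1.0629833 0.60772127 0.18894728
slot [21.524641394444632, 5.37912573425555] yaw 1.0874892 0.60643977 0.18647072
slot [21.516443342609982, 7.368448718593527] yaw 1.0716714 0.6063547 0.18645464
```

View pics/w5.png

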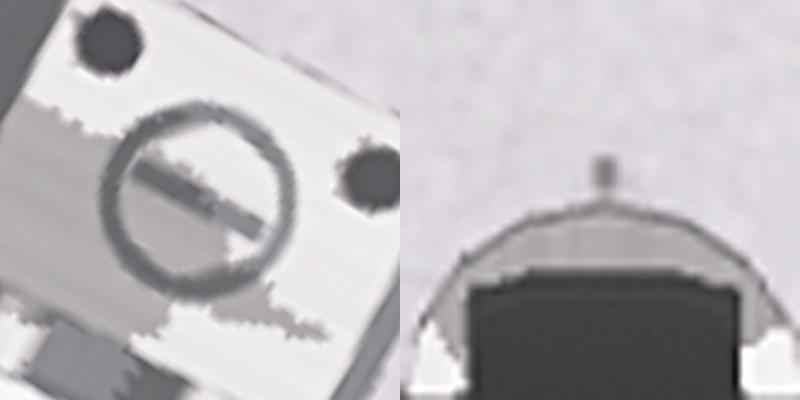

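The slot yaw is about 1.09 and the bolt line's is 1.089, so the slot lies along the fixture's y axis and the screw is home. The driver is still straight in the grip. I'll carry it back and look at the empty hole.

Emit:
carry_out(dr=[[0,0,0],[0,0,0],[0,0,0.05],[0,0,0.098],[0,0,0.098],[0,0,0.098],[0,0,0.098],[0,0,0.098],[0,0,0.098],[0,0,0.098],[0,0,0.098],[0,0,0.098],[0,0,0.098],[0,0,0.098],[0,0,0.098],[0,0,0.098],[0,0,0.098],[0,0,0.098]], translation=[[0,0,2.5],[0,0,5],[-0.6,-3,7],[-1.2,-6,7],[-1.9,-9.5,7],[-2.6,-13,7],[-3.3,-16.5,7],[-4,-20,7],[-4.6,-23.5,7],[-5.3,-27,7],[-6,-30.5,7],[-6.7,-34,7],[-7.4,-37.5,7],[-8,-41,7],[-8.6,-44,7],[-9,-45.8,7],[-9,-45.8,7],[-9,-45.8,7]], grip=[0,0,0,0,0,0,0,0,0,0,0,0,0,0,0,0,0,0])

```text
time: 16.35
position: [0.4803, -0.3314, 0.286]
tool_rot: [0.849, 0.528, 0.0, -0.001]
ft_force: [-0.9, 0.7, -0.9]
grip_width: 0.0237
```

```bash
python3 - <<'E'
from h import *
import pickle
for i in range(3): c=robot.camera("wrist")
o=robot.get_obs();pickle.dump((c,o),open("w6.pkl","wb"));print(o["position"])
cv2.imwrite("pics/w6.png",np.hstack([ortho(c,.5104,-.2672,.075,.05,400),cv2.resize(c["color"][:,120:520],(400,400))]))
E
```

```text
[ 0.48045205 -0.32944435  0.28646728]
```

View pics/w6.png

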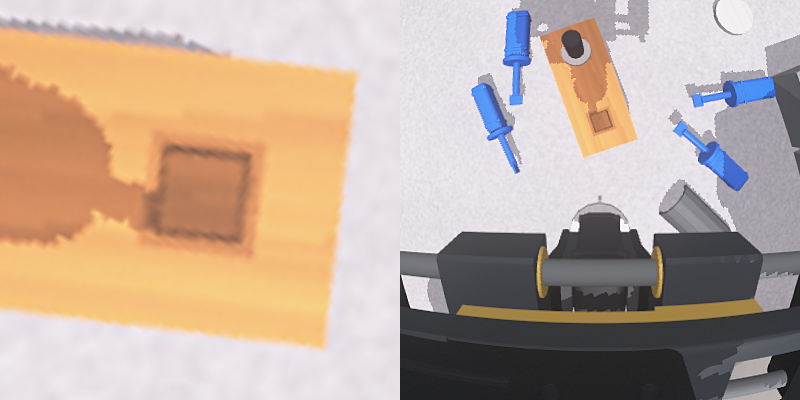

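The hole's centre is at about (0.512, -0.268) and empty. The blue tools lie on the table, clear of the stand. I'll move over the hole and settle.

Emit:
carry_out(dr=[[0,0,0],[0,0,0],[0,0,0],[0,0,0],[0,0,0],[0,0,0],[0,0,0],[0,0,0],[0,0,0],[0,0,0]], translation=[[1.1,2,0],[2.2,4.2,0],[3.2,6.25,0],[3.2,6.25,-2],[3.2,6.25,-4],[3.2,6.25,-6],[3.2,6.25,-8],[3.2,6.25,-8],[3.2,6.25,-8],[3.2,6.25,-8]], grip=[0,0,0,0,0,0,0,0,0,0])

```text
time: 17.33
position: [0.5129, -0.2683, 0.208]
tool_rot: [0.848, 0.529, 0.0, 0.001]
ft_force: [-0.6, 1.1, -2.0]
grip_width: 0.0242
```

```bash
python3 - <<'E'
from h import *
for i in range(3): c=robot.camera("wrist")
E
python3 st.py
```

```text
17.4833 [ 0.5129 -0.269   0.2085] xyaw 1.1152 zt [ 0.0025 -0.002  -1.    ] F [-0.7   0.23 -2.05] M [-0.005 -0.045 -0.005] q6 -0.22 0.02374488242447583
```

Emit:
carry_out(dr=[[0,0,0],[0,0,0],[0,0,0],[0,0,0],[0,0,0],[0,0,0],[0,0,0],[0,0,0]], translation=[[0,0.2,-0.5],[0,0.2,-1.5],[0,0.2,-2.5],[0,0.2,-3.2],[0,0.2,-3.9],[0,0.2,-4.6],[0,0.2,-5.3],[0,0.2,-5.3]], grip=[0,0,0,0,0,0,0,0])

```text
time: 18.15
position: [0.5111, -0.266, 0.1519]
tool_rot: [0.849, 0.529, -0.001, -0.002]
ft_force: [0.1, 1.0, -2.0]
grip_width: 0.0233
```

```bash
python3 st.py
```

```text
18.15 [ 0.5111 -0.266   0.1519] xyaw 1.1146 zt [-0.0027  0.0021 -1.    ] F [ 0.15  1.03 -2.  ] M [ 0.009 -0.035 -0.06 ] q6 -0.218 0.02327656079796715
```

Inside the hole with no contact. I'll lower the rest of the way.

Emit:
carry_out(dr=[[0,0,0],[0,0,0],[0,0,0],[0,0,0],[0,0,0],[0,0,0],[0,0,0],[0,0,0]], translation=[[0,0,-0.7],[0,0,-1.5],[0,0,-2.3],[0,0,-3],[0,0,-3.5],[0,0,-3.9],[0,0,-4.2],[0,0,-4.2]], grip=[0,0,0,0,0,0,0,0])

```text
time: 18.82
position: [0.5117, -0.2663, 0.1111]
tool_rot: [0.849, 0.529, -0.0, -0.001]
ft_force: [0.3, 0.1, -2.3]
grip_width: 0.0238
```

```bash
python3 st.py
```

```text
18.8167 [ 0.5117 -0.2663  0.1111] xyaw 1.1148 zt [-9.e-04  7.e-04 -1.e+00] F [ 0.25  0.12 -2.34] M [-0.008 -0.062 -0.039] q6 -0.218 0.023845985623600154
```

Emit:
carry_out(dr=[[0,0,0],[0,0,0],[0,0,0],[0,0,0],[0,0,0]], translation=[[0,0,-0.1],[0,0,-0.2],[0,0,-0.3],[0,0,-0.3],[0,0,-0.3]], grip=[0,0,0,0,0])

```text
time: 19.23
position: [0.512, -0.2666, 0.109]
tool_rot: [0.849, 0.529, 0.0, 0.0]
ft_force: [-0.1, 0.2, -1.7]
grip_width: 0.0238
```

```bash
python3 st.py
```

```text
19.2333 [ 0.512  -0.2666  0.109 ] xyaw 1.1148 zt [ 2.e-04 -2.e-04 -1.e+00] F [-0.14  0.21 -1.71] M [-0.023 -0.068  0.001] q6 -0.218 0.02381239429156937
```

Emit:
carry_out(dr=[[0,0,0],[0,0,0],[0,0,0]], translation=[[0,0,-0.1],[0,0,-0.1],[0,0,-0.1]], grip=[0,0,0])

```text
time: 19.48
position: [0.5122, -0.2667, 0.108]
tool_rot: [0.849, 0.529, 0.0, 0.0]
ft_force: [0.8, -1.2, -1.7]
grip_width: 0.0239
```

```bash
python3 st.py
```

```text
19.4833 [ 0.5122 -0.2667  0.108 ] xyaw 1.1148 zt [ 6.e-04 -4.e-04 -1.e+00] F [ 0.79 -1.24 -1.71] M [-0.02  -0.12   0.006] q6 -0.218 0.023949039613636362
```

Emit:
carry_out(dr=[[0,0,0],[0,0,0]], translation=[[0,0,-0.05],[0,0,-0.05]], grip=[0,0])

```text
time: 19.65
position: [0.5122, -0.2667, 0.108]
tool_rot: [0.849, 0.529, 0.0, 0.0]
ft_force: [-0.2, 0.1, 4.1]
grip_width: 0.024
```

Emit:
carry_out(dr=[[0,0,0],[0,0,0],[0,0,0],[0,0,0],[0,0,0],[0,0,0]], translation=[[0,0,0],[0,0,0],[0,0,0],[0,0,0],[0,0,0],[0,0,0]], grip=[0.3,0.35,0.5,0.65,0.65,0.65])

```text
time: 20.15
position: [0.5119, -0.2665, 0.1072]
tool_rot: [0.849, 0.529, -0.0, -0.0]
ft_force: [-0.8, -0.1, -0.3]
grip_width: 0.0492
```

Emit:
carry_out(dr=[[0,0,0],[0,0,0],[0,0,0],[0,0,0],[0,0,0],[0,0,0],[0,0,0],[0,0,0],[0,0,0],[0,0,0],[0,0,0]], translation=[[0,0,1.5],[0,0,3],[0,0,5],[0,0,7],[0,0,10],[0,0,13],[0,0,16],[-2,-3.5,16],[-3.1,-6.3,16],[-3.1,-6.3,16],[-3.1,-6.3,16]], grip=[0.65,0.65,0.65,0.65,0.65,0.65,0.65,0.65,0.65,0.65,0.65])

```text
time: 21.07
position: [0.4804, -0.3307, 0.2674]
tool_rot: [0.849, 0.528, 0.0, -0.0]
ft_force: [0.5, 1.0, 0.2]
grip_width: 0.0566
```

```bash
python3 st.py; python3 - <<'E'
from h import *
c=robot.camera("wrist");s=robot.camera("scene")["color"]
a=ortho(c,.5119,-.2684,.081,.05,400)
b=cv2.resize(s[150:230,185:285],(400,400),interpolation=cv2.INTER_CUBIC)
cv2.imwrite("pics/w7.png",np.hstack([a,b]))
E
```

```text
21.0667 [ 0.4804 -0.3307  0.2674] xyaw 1.112 zt [ 3.e-04  2.e-04 -1.e+00] F [0.54 0.95 0.22] M [ 0.002 -0.072 -0.005] q6 -0.336 0.056582558880891524
```

View pics/w7.png

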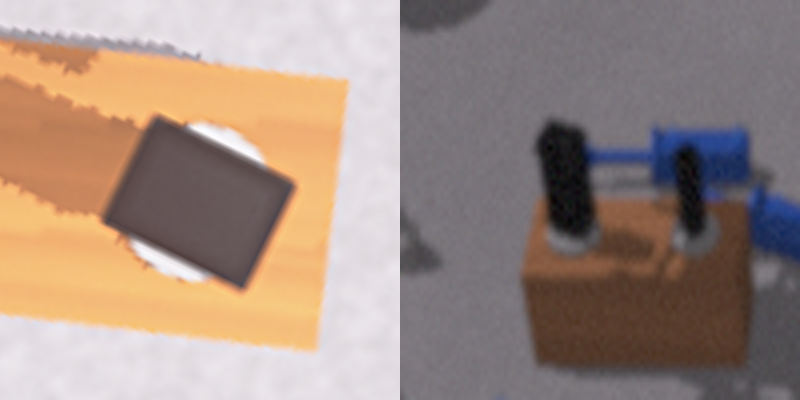

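The driver stands upright, seen straight from above with its guard evenly around it and resting on the stand. The punch is in its own hole and the gripper is clear, so I'll hand in.

```bash
python3 -c "
from rig import robot
print(robot.hand_in())"
```

```text
the job is handed in; nothing more can be done
None
```

I turned the screw home with the driver and put the driver back upright in its hole. I then let go and handed in at about 21 s; no verdict was reported.

- **Seating:** The blade touched the slot floor at TCP height 0.147 m, which puts the tip at about 54 mm, as expected. The contact force was about 5 N.
- **Turning:** I turned the screw clockwise about its measured centre until the moment jumped to about 0.25 N m, which I took as the stop. Afterwards the slot's angle was about 1.09 rad against 1.089 for the fixture's bolt line, so it lies along the fixture's y. One automatic fit gave 1.06–1.09, but that slot was partly in shadow.
- **Return:** The guard met the stand at about 4 N before I released. The last picture shows the driver upright and centred, its guard on the stand, the punch in its own hole and the gripper clear.
- **Not checked:** I never measured the jaw's position or the specimen's movement directly.
- **Blue look-alikes:** They stood upright in the first picture and were lying on the table about 1.6 s later. I never reached for them, and nothing pressed on them as far as I could see.

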